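Clamp the forked carrier plate in the locking slide clamp

TASK

Take the forked steel carrier plate out of its grey storage holder and lay it flat in the bed of the slide clamp with its forked end towards the sliding carriage; the holder leaves only the forked end free to grip and the clamp bed only the plain end, so put the plate down on the worktop in between and take it again by the other end. Then squeeze the carriage's lock tab against its post and, keeping it pressed, slide the carriage fully home so that its tongue enters the fork and the plate is clamped against the end stop, and let go so that the tab springs back and locks. Leave the dish, the small beaker and the jar where they are.

Things in the scene. Friction and masses are not known exactly. Their poses are not given: they have to be found in the camera images.
- plate_center (a point): Centre (half-way up, mid-length) of the loose bare-steel carrier plate, 140 long (its x) x 44 wide (its y) x 10 thick (its z, up), about 160 g. Its +x end is forked: a slot 20 wide and 28 deep, open at the end, between two prongs 12 wide. Its -x end is plain and square. Three dark flat discs mark its top.
- plate_fork (a point): Middle of the forked end face of the plate, 70 mm from the plate's centre along its +x, half-way up.
- holder: Fixed grey plastic holder in front of the sink; origin at its underside's centre, z up. Channel x -40 to +40, floor 24 mm up, 50 wide inside, flared walls to 46 mm up, 74 wide over all, closed at x = -40. A spine 16 wide at floor height goes on to x = +85. The plate starts lying in it, plain end at the closed end; its forked end sticks out about 61 mm in +x, free at both sides.
- clamp: Fixed slide clamp, x -137 to +145, 104 wide; origin at its underside, z up. Bed channel x -65 to +15, floor 24 mm up, 50 wide inside, flared walls to 46 mm up, 74 wide over all. In -x of it a spine 20 wide at floor height carries the plate's plain end (sides free) up to an end stop 20 wide, 44 high, face at x = -125. Carriage and rails (38 high) lie at x +15 to +145.
- clamp_bed (a point): Where the plate's centre belongs when clamped: (-55, 0, 29) mm in the clamp's frame, axes as the clamp's; the plate's +x (fork) must point along this +x. The plate then reaches from the end stop (x = -125) to x = +15 in the clamp's frame. The strip of worktop along the front edge, between holder and clamp, is free for putting the plate down.
- carriage_grip (a point): Point to squeeze, on the carriage, 72 mm above the worktop, axes as the clamp's. Fixed dark post (outer face y = -18 from it) and aluminium lock tab (outer face y = +18, +12 when pressed), each 26 long in x, tops 88 mm up; below them nothing is over 42 mm up. A tongue 10 wide, 22 long sticks out of the jaw face (23 mm in -x of this point), 26 to 34 mm up.
- carriage (a joint): Carriage travel along the clamp's -x, m. 0 = open; starts at 0 to 0.025. 0.080 = jaw face touches the forked end of a plate lying against the end stop (travel ends at 0.084 without a plate). Slides with 2 to 3 N while the tab is pressed, pushing along a plate short of the stop. Let go, it clicks to the nearest notch (every 8 mm; the last at 0.080) and is locked.
- lock_tab (a joint): Travel of the lock tab towards the post (clamp's -y), m. 0 = released, its tooth between the pins of the side rail, carriage locked; over 0.003 = carriage free; 0.006 = fully pressed. Spring, 9 N at the start to 12 N fully pressed; springs back by itself.
- dish: Bystander: shallow glass dish, 58 across, 14 high, loose; origin at the centre of its underside.
- small_beaker: Bystander: small glass beaker, 47 across, 56 high, loose; origin at the centre of its underside.
- jar: Bystander: amber glass jar with a cap, 43 across, 111 high, loose; origin at the centre of its underside.

How it is judged (in metres and radians):
On the way, in this order (a step that is already met when the one before it is completed fails the run):
1. the plate lies flat in the clamp bed with its fork towards the carriage, within 20 mm of the stop, and the fingers are off it (x of plate_fork in the frame of clamp between 0.01 and 0.035 m and z of plate_center in the frame of clamp between 0.025 and 0.033 m and angle between the x axis of plate_center and the x axis of clamp, either way round below 0.12 rad and contact force between the fingers and plate below 0.1 N and y of plate_center in the frame of clamp between -0.008 and 0.008 m), for 0.2 s.
2. the carriage is brought past half-way with its lock tab held pressed (value of joint carriage above 0.045 m and value of joint lock_tab above 0.002 m).
At the end, for the whole second after the job is handed in: The carriage is home (travel over 76.5 of 80 mm), its lock tab sprung back (under 1.5 mm), and the plate lies flat and still in the clamp bed, fork towards the carriage, within 4 mm of its clamped place along the bed and between its side walls (value of joint carriage above 0.0765 m and value of joint lock_tab below 0.0015 m and x of plate_center in the frame of clamp between -0.059 and -0.051 m and z of plate_center in the frame of clamp between 0.025 and 0.032 m and x of plate_fork in the frame of clamp above 0 m and angle between plate_center's own z axis and vertical below 0.08 rad and linear speed of plate below 0.02 m/s and y of plate_center in the frame of clamp between -0.008 and 0.008 m); the robot touches nothing.
It fails at once if the dish, the small beaker or the jar is moved more than 30 mm (distance of any of dish, small_beaker, jar from where it was at the start of the episode above 0.03 m).
It also fails if it takes over 58 s, if anything falls off the work surface, if the arm or the gripper's body presses on something with over 40 N, if the wrist force passes 120 N, or if a joint passes its speed limit or range.

ROBOT

A 7-joint arm with a two-finger parallel gripper is mounted at the origin on a cart in front of the work surface, level with it; the furniture and walls round the work are solid. World frame = base frame: x ahead of the robot, y to its left, z up, the work surface at z = 0. Lengths are in m, angles in degrees, forces in N, time in s.
With the tool pointing down it reaches from about 0.4 to 0.875 m from the base axis. Payload 19.3 kg.
Tool frame: the origin (TCP) lies midway between the tips of the shut fingers; the grasp point (between the pads) lies 19 mm behind it; z points along the fingers, y is the line along which they close (so a half turn about z gives the same grasp; the last joint's range is limited). The gripper opens to 85 mm and grips with 20 to 120 N. Pads are 22 mm wide; open, the fingers measure 114 mm over their backs; the gripper's body (76 mm by 85 mm) begins 54 mm behind the grasp point. The pads swing forward as they close: fully open they stand 13 mm farther back than shut.
Start: joints at [-72.204, 29.874, -2.08, 91.645, 1.215, 58.505, -6.463], TCP at [0.232, 0.58, 0.231] pointing down, gripper open.
Joint ranges: [-166.77, 166.77], [-17.47, 122.26], [-85.68, 81.53], [9.62, 139.38], [-72.42, 252.41], [9.2, 110.78], [-144.41, 144.41]. Speed limits (degrees/s): [108.29, 108.29, 136.94, 136.94, 172.46, 172.46, 172.46].

INTERFACE

Orientations are given as a 3x3 rotation matrix whose columns are the frame's x, y, z axes.
In Python, from station import sensors, vision, order, nets gives the robot as it stands. The module is installed in compiled form; this text tells all that it offers.
- The arm moves only by the tool apply_moves, never from a script. Its argument "targets" is a list of rows, each an object of numbers: "tx", "ty", "tz": the shift along the tool's x, y, z in units of 40 mm (1.0 is 40 mm); "roll": the turn about the tool's z in units of 5 degrees (1.0 is 5 degrees). In form: [{"tx": .., "ty": .., "tz": .., "roll": ..}, ...]. A call has exactly 5 rows; each row is the pose to reach, as a shift and turn from the pose commanded when the call began, along the tool's axes at that moment; what a row does not reach only later rows make up. A row lasts 1/8 s, in which the tool goes at most 62.5 mm and 10.7 degrees, less where a joint would pass 70% of its speed; a pose out of reach is approached as far as the arm can. A call with a gripper value outside its range is refused whole. "gripper" is the opening, from -1 (shut) to 1 (fully open), set as the call begins (left out, the last holds). The fingers move at their own pace and stop on an object; "squeeze" is the grip in N (left out, the last holds). Time passes only in rows, so rows that repeat a pose let the fingers close, or fill a call up. It gives the time, the measured TCP pose, the force, the opening and the grip force at its end, in the units of the state.
- sensors.get_state(): the state, without advancing time (a new reading comes with each control period).
- vision.grab_frame(name): name is "scene" or "top"; returns the picture (480x640x3 uint8, red, green, blue); there is no depth.
- vision.camera_model(name): a dict with "fx", "fy", "cx", "cy" (pixels), "distortion" ([k1, k2, p1, p2, k3] as OpenCV has them; the pictures are not rectified), "pose" (4x4, takes a point from camera to world coordinates). Camera axes: x right, y down, z forward; pixel columns grow to the right and rows downward; lengths in m; the calibration is good to about 2 mm. A picture is of the moment at which its call begins. camera_model takes no time and is no camera call.
- order.sign_off(): hands the job in; it is judged then, once.
Trained networks look in the newest picture that a camera, given by its name, has taken for a name from the list of things; names that differ only in an ending like _2 or _b are one class to them, and where a whole thing is asked for, a point or a joint stands for the part that bears it (a point fixed in the world has none). Each returns a list of dicts, best first, with "p" (0 to 1); they miss things now and then, are a little off and sometimes report something else, mostly with a low value. They report only what shows in the picture. A call takes as long as a camera call.
- nets.spot_in(camera, thing): "position" ([x, y, z] in m, in world coordinates, good to about 4 mm: the middle of the surface that is visible of it).
- nets.tip_of(camera, thing): "position" ([x, y, z] in m, in world coordinates, good to about 4 mm: a listed point, or the origin of a listed thing).
The state is a dict: "t": time; "joint_positions": joint angles; "joint_vel": joint speeds; "tau": joint torques, N m; "tcp_pos": TCP position; "orientation": TCP orientation; "force": force on the tool from outside, world axes, zero at the start; "moment": the same for the moment, N m; "grip_width": opening from 0.0 (shut) to 1.0 (fully open); "grip_force": force on a finger pad.
Only numpy, scipy, OpenCV 4.12 (cv2) and the standard library are available. Lean on these libraries where they do the work, as an engineer would, in place of code of your own. Each camera call takes 0.05 s, during which the arm holds its last target. There are 200 camera calls.

## Working session

There is one attempt and no reset: what is moved stays moved. The work goes in short steps, Python scripts to look and compute and a tool call to move; the robot and the scene stay as the last step left them, time stands still between calls to the robot, and variables do not carry over. Pictures are saved under pics/ and viewed, at most 13 in all, crops included, and the job is handed in when it is done.

Besides the shell and the picture viewer there is one more tool, called after "Emit:" as name(argument=value, ...), one argument or row to a line, values as JSON. apply_moves: Moves the arm, as the interface text tells. Its arguments: {"type":"object","properties":{"targets":{"type":"array"},"gripper":{"type":"number"},"squeeze":{"type":"number"}},"required":["targets"]}

```bash
mkdir -p pics; python3 - <<'E'
from station import sensors, vision, order, nets
import cv2,numpy as np
s=sensors.get_state();print(s['t'],s['tcp_pos'],np.round(s['orientation'],3).tolist(),s['grip_width'])
for c in('scene','top'):
    im=vision.grab_frame(c);cv2.imwrite(f'pics/{c}0.png',im[:,:,::-1])
    m=vision.camera_model(c);print(c,m['fx'],m['distortion'],np.round(m['pose'],3).tolist())
    for n in['plate_center','plate_fork','holder','clamp','clamp_bed','carriage_grip','dish','small_beaker','jar']:
        r=nets.tip_of(c,n);print(n,[(np.round(a['position'],3).tolist(),round(a['p'],2)) for a in r[:2]])
print(sensors.get_state()['t'])
E
```

```text
0.0 [0.23217235 0.57991102 0.23072399] [[-0.928, 0.372, -0.0], [0.372, 0.928, -0.001], [-0.0, -0.001, -1.0]] 0.9948394409378561
scene 573.6238139171888 [-0.03079147  0.          0.          0.          0.        ] [[-0.926, 0.213, -0.313, 0.994], [0.378, 0.506, -0.776, 1.127], [-0.007, -0.836, -0.549, 0.853], [0.0, 0.0, 0.0, 1.0]]
plate_center [([0.442, -0.113, 0.028], 0.86)]
plate_fork [([0.443, -0.041, 0.031], 0.95)]
holder [([0.442, -0.142, 0.0], 0.82), ([0.443, -0.114, 0.027], 0.68)]
clamp [([0.535, 0.301, -0.002], 0.76), ([0.536, 0.404, 0.07], 0.49)]
clamp_bed [([0.528, 0.248, 0.027], 0.73)]
carriage_grip [([0.536, 0.405, 0.07], 0.94), ([0.444, -0.108, 0.028], 0.72)]
dish [([0.39, 0.244, -0.002], 0.93)]
small_beaker [([0.423, -0.315, 0.002], 0.77)]
jar [([0.712, 0.319, -0.002], 0.88), ([0.443, -0.041, 0.025], 0.5)]
top 446.50901540626586 [-0.09603156  0.          0.          0.          0.        ] [[0.015, -0.988, 0.152, 0.365], [-1.0, -0.014, 0.006, 0.065], [-0.004, -0.152, -0.988, 1.19], [0.0, 0.0, 0.0, 1.0]]
plate_center [([0.444, -0.106, 0.03], 0.97), ([0.44, -0.139, 0.004], 0.24)]
plate_fork [([0.448, -0.044, 0.026], 0.71)]
holder [([0.438, -0.144, 0.002], 0.85), ([0.422, -0.317, -0.0], 0.64)]
clamp [([0.528, 0.303, 0.005], 0.74)]
clamp_bed [([0.523, 0.248, 0.026], 0.62)]
carriage_grip []
dish [([0.392, 0.248, -0.0], 0.56)]
small_beaker [([0.714, 0.319, -0.002], 0.69), ([0.423, -0.317, -0.0], 0.57)]
jar [([0.715, 0.322, -0.001], 0.79)]
1.0
```

View pics/scene0.png

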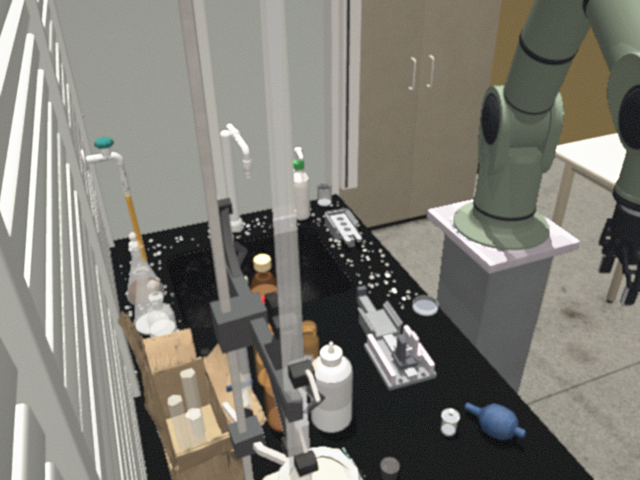

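View pics/top0.png

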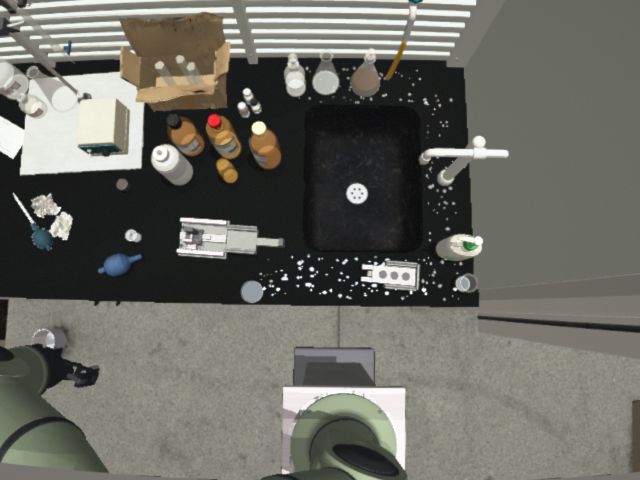

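Scene view: carriage post at about (405,345), end stop at about (363,292), holder at about (343,228). Top view: the plate lies in the holder at about (395,275) with its fork pointing left (+y). The clamp spans columns 178–284 at row ~240, with the carriage on the left (+y), so no half turn is needed. Next, an enlarged crop to get the clamp's axis.

```bash
cat > h.py <<'E'
import numpy as np,cv2
from station import sensors,vision,nets,order
def px2w(c,uv,z):
    m=vision.camera_model(c);K=np.array([[m['fx'],0,m['cx']],[0,m['fy'],m['cy']],[0,0,1]])
    n=cv2.undistortPoints(np.array(uv,float).reshape(-1,1,2),K,np.array(m['distortion'])).reshape(-1,2)
    P=np.array(m['pose']);d=np.c_[n,np.ones(len(n))]@P[:3,:3].T;o=P[:3,3]
    return o+d*((np.array(z)-o[2])/d[:,2])[:,None] if np.ndim(z) else o+d*((z-o[2])/d[:,2])[:,None]
E
python3 - <<'E'
import cv2,numpy as np
t=cv2.imread('pics/top0.png');s=cv2.imread('pics/scene0.png')
a=cv2.resize(t[210:265,170:290],(720,330),interpolation=cv2.INTER_CUBIC)
b=cv2.resize(t[255:295,355:475][:, :],(720,240),interpolation=cv2.INTER_CUBIC)
cv2.imwrite('pics/topcrop.png',np.vstack([a,b]))
cv2.imwrite('pics/scrop.png',cv2.resize(s[280:390,340:450],(600,600),interpolation=cv2.INTER_CUBIC))
from h import *
for c in('scene','top'):
  for n in['plate_center','plate_fork','clamp','clamp_bed','carriage_grip','holder']:
    vision.grab_frame(c);print(c,n,[(np.round(a['position'],4).tolist(),round(a['p'],2)) for a in nets.tip_of(c,n)[:1]])
E
```

```text
scene plate_center [([0.4399, -0.1125, 0.0292], 0.58)]
scene plate_fork [([0.442, -0.0409, 0.0283], 0.85)]
scene clamp [([0.5328, 0.2998, 0.0022], 0.75)]
scene clamp_bed [([0.527, 0.2448, 0.0261], 0.7)]
scene carriage_grip [([0.5378, 0.4079, 0.0698], 0.86)]
scene holder [([0.4442, -0.1437, -0.0], 0.67)]
top plate_center [([0.4427, -0.1085, 0.0285], 0.7)]
top plate_fork [([0.4465, -0.0415, 0.0279], 0.62)]
top clamp [([0.5302, 0.3009, 0.0022], 0.79)]
top clamp_bed [([0.5248, 0.2473, 0.0273], 0.59)]
top carriage_grip [([0.5341, 0.4039, 0.0712], 0.95)]
top holder [([0.4423, -0.1459, 0.001], 0.69)]
```

View pics/topcrop.png

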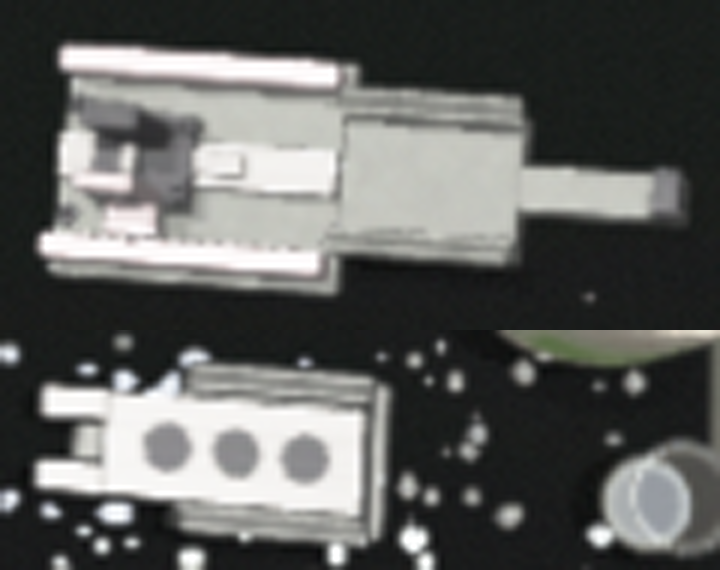

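View pics/scrop.png

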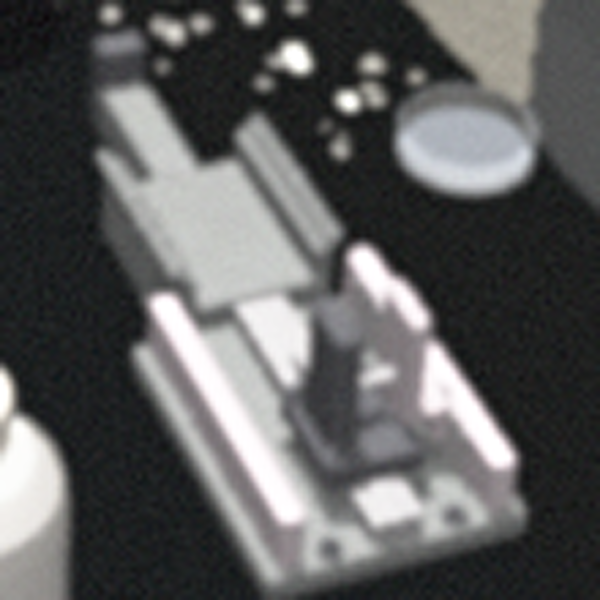

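The crop shows the carriage tab on the near side, the post on the far side, the end stop at crop (668,193) and the rails sloping about 4°. The plate fork's prongs are at crop x≈40. Converting these to world positions:

```bash
python3 - <<'E'
from h import *
def C(p,v0=210,u0=170,yo=0): return [(u0+(x+.5)/6-.5, v0+(y-yo+.5)/6-.5) for x,y in p]
pts=C([(60,57),(340,75),(40,244),(322,264)]);w=px2w('top',pts,.038);print('rails',np.round(w,4))
ang=lambda a,b:np.degrees(np.arctan2(-(b-a)[0],-(b-a)[1]))
print(ang(w[0],w[1]),ang(w[2],w[3]))
w=px2w('top',C([(345,128),(522,131),(345,237),(515,250)]),.030);print('floor',np.round(w,4))
w=px2w('top',C([(342,95),(522,97),(335,258),(515,264)]),.046);print('wall outer',np.round(w,4),w.mean(0))
w=px2w('top',C([(655,170),(655,216),(682,170),(682,220)]),.044);print('stop',np.round(w,4),w.mean(0))
w=px2w('top',C([(525,165),(525,213),(645,172),(645,218)]),.024);print('spine',np.round(w,4))
b=lambda p:C(p,255,355,330)
w=px2w('top',b([(42,385),(35,488),(362,408),(357,512)]),.034);print('plate',np.round(w,4),w.mean(0))
w=px2w('top',b([(167,447),(237,454),(305,459)]),.034);print('discs',np.round(w,4),ang(w[0],w[2]))
E
```

```text
rails [[0.5789 0.4409 0.038 ]
 [0.5724 0.3153 0.038 ]
 [0.4956 0.4446 0.038 ]
 [0.4889 0.3193 0.038 ]]
2.960663006538165 3.0694073665771135
floor [[0.5501 0.3137 0.03  ]
 [0.5499 0.2352 0.03  ]
 [0.5018 0.3114 0.03  ]
 [0.4972 0.2364 0.03  ]]
wall outer [[0.5621 0.3122 0.046 ]
 [0.5623 0.2334 0.046 ]
 [0.4907 0.312  0.046 ]
 [0.4893 0.2338 0.046 ]] [0.52611313 0.27285475 0.046     ]
stop [[0.5314 0.1748 0.044 ]
 [0.5113 0.1742 0.044 ]
 [0.5315 0.163  0.044 ]
 [0.5097 0.1625 0.044 ]] [0.52099655 0.16861326 0.044     ]
spine [[0.5357 0.2342 0.024 ]
 [0.5143 0.2334 0.024 ]
 [0.5333 0.181  0.024 ]
 [0.5129 0.1805 0.024 ]]
plate [[ 0.4681 -0.0413  0.034 ]
 [ 0.4236 -0.0383  0.034 ]
 [ 0.4599 -0.1803  0.034 ]
 [ 0.4149 -0.1775  0.034 ]] [ 0.44164113 -0.10936026  0.034     ]
discs [[ 0.442  -0.0954  0.034 ]
 [ 0.4393 -0.1257  0.034 ]
 [ 0.4375 -0.1552  0.034 ]] 4.285349882383469
```

```bash
cat >> h.py <<'E'
def rel(cur,R,pos,head):
    "shift/turn in move units to world TCP pos and tool-y heading (deg); tool down"
    d=np.array(R).T@(np.array(pos)-np.array(cur));h=np.degrees(np.arctan2(R[1][1],R[0][1]))
    return np.round(np.r_[d/.04,-((head-h+90)%180-90)/5],3)
def go(*targets):
    s=sensors.get_state();p,R=s['tcp_pos'],s['orientation']
    print('t',round(s['t'],2),np.round(p,4),'head',round(np.degrees(np.arctan2(R[1][1],R[0][1])),2),'tiltz',np.round(np.array(R)[:,2],3),'w',round(s['grip_width'],3),'F',np.round(s['force'],1))
    for t in targets: print(rel(p,R,t[:3],t[3]))
E
python3 -c "
from h import *
go((.41,.30,.16,32),(.4441,-.0715,.10,-3.7))"
```

```text
t 2.2 [0.2323 0.5802 0.2313] head 68.18 tiltz [-0. -0. -1.] w 1.002 F [-0.2 -0.2 -0. ]
[-6.728 -4.852  1.782  7.236]
[-10.972 -13.157   3.283  14.376]
```

Emit:
apply_moves(
  targets=[
    {"tx": -1.35, "ty": -0.97, "tz": 0.36, "roll": 1.45},
    {"tx": -2.7, "ty": -1.94, "tz": 0.7, "roll": 2.9},
    {"tx": -4.0, "ty": -2.9, "tz": 1.07, "roll": 4.35},
    {"tx": -5.4, "ty": -3.9, "tz": 1.43, "roll": 5.8},
    {"tx": -6.73, "ty": -4.85, "tz": 1.78, "roll": 7.24},
  ],
  gripper=1,
  squeeze=80,
)

```text
t: 2.82
tcp_pos: [0.3968, 0.3206, 0.1656]
orientation: [[-0.526, 0.85, 0.001], [0.85, 0.526, 0.001], [0.0, 0.001, -1.0]]
force: [0.9, 0.8, -0.1]
grip_width: 1.0
grip_force: 0.0
```

```bash
python3 -c "
from h import *
go((.4441,-.0715,.09,-3.7))"
```

```text
t 2.83 [0.3968 0.3206 0.1656] head 31.76 tiltz [ 0.001  0.001 -1.   ] w 1.0 F [ 0.9  0.8 -0.1]
[-8.957 -4.156  1.886  7.091]
```

Emit:
apply_moves(
  targets=[
    {"tx": -8.95, "ty": -4.15, "tz": 1.89, "roll": 7.09},
    {"tx": -8.95, "ty": -4.15, "tz": 1.89, "roll": 7.09},
    {"tx": -8.95, "ty": -4.15, "tz": 1.89, "roll": 7.09},
    {"tx": -8.95, "ty": -4.15, "tz": 1.89, "roll": 7.09},
    {"tx": -8.95, "ty": -4.15, "tz": 1.89, "roll": 7.09},
  ],
)

```text
t: 3.45
tcp_pos: [0.4341, 0.016, 0.1068]
orientation: [[0.061, 0.998, 0.001], [0.998, -0.061, 0.0], [0.0, 0.001, -1.0]]
force: [1.9, 0.4, -0.1]
grip_width: 1.001
grip_force: 0.0
```

```bash
python3 -c "
from h import *
go((.4441,-.0715,.08,-3.7))"
```

```text
t 3.45 [0.4341 0.016  0.1068] head -3.48 tiltz [ 0.001  0.    -1.   ] w 1.001 F [ 1.9  0.4 -0.1]
[-2.169  0.38   0.669  0.045]
```

Emit:
apply_moves(
  targets=[
    {"tx": -1.1, "ty": 0.2, "tz": 0.3, "roll": 0.05},
    {"tx": -2.17, "ty": 0.38, "tz": 0.67, "roll": 0.05},
    {"tx": -2.17, "ty": 0.38, "tz": 1.0, "roll": 0.05},
    {"tx": -2.17, "ty": 0.38, "tz": 1.0, "roll": 0.05},
    {"tx": -2.17, "ty": 0.38, "tz": 1.0, "roll": 0.05},
  ],
)

```text
t: 4.08
tcp_pos: [0.444, -0.0689, 0.0673]
orientation: [[0.063, 0.998, 0.0], [0.998, -0.063, 0.0], [0.0, 0.0, -1.0]]
force: [-0.0, -0.2, -0.3]
grip_width: 1.004
grip_force: 0.0
```

```bash
python3 - <<'E'
from h import *
go((.4441,-.0715,.026,-3.7))
t=vision.grab_frame('top');s=vision.grab_frame('scene')
a=cv2.resize(t[230:310,330:450],(600,400),interpolation=cv2.INTER_CUBIC)
b=cv2.resize(s[180:270,290:400],(489,400),interpolation=cv2.INTER_CUBIC)[:, :200+0] if 0 else cv2.resize(s[190:290,310:360],(200,400),interpolation=cv2.INTER_CUBIC)
cv2.imwrite('pics/g1.png',np.hstack([a,b])[:,:,::-1])
E
```

```text
t 4.08 [ 0.444  -0.0689  0.0673] head -3.63 tiltz [ 0.  0. -1.] w 1.004 F [-0.  -0.2 -0.3]
[-0.065  0.007  1.032  0.014]
```

View pics/g1.png

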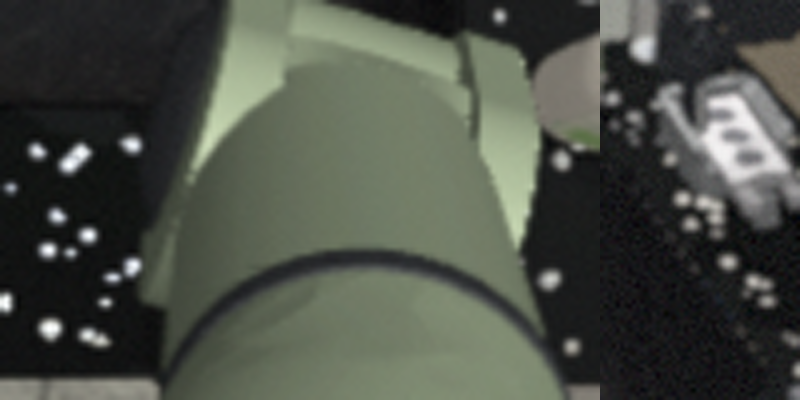

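The arm hides the plate in the top view, and the scene crop shows it still in the holder at crop (740,140). The measurements agree, so I'll descend and grip.

Emit:
apply_moves(
  targets=[
    {"tx": -0.06, "ty": 0.01, "tz": 0.5, "roll": 0},
    {"tx": -0.06, "ty": 0.01, "tz": 1.03, "roll": 0},
    {"tx": -0.06, "ty": 0.01, "tz": 1.03, "roll": 0},
    {"tx": -0.06, "ty": 0.01, "tz": 1.03, "roll": 0},
    {"tx": -0.06, "ty": 0.01, "tz": 1.03, "roll": 0},
  ],
)

```text
t: 4.8
tcp_pos: [0.4446, -0.0722, 0.0265]
orientation: [[0.065, 0.998, 0.001], [0.998, -0.065, -0.0], [0.0, 0.001, -1.0]]
force: [0.1, 0.2, -0.4]
grip_width: 1.003
grip_force: 0.0
```

Emit:
apply_moves(
  targets=[
    {"tx": 0, "ty": 0, "tz": 0, "roll": 0},
    {"tx": 0, "ty": 0, "tz": 0, "roll": 0},
    {"tx": 0, "ty": 0, "tz": 0, "roll": 0},
    {"tx": 0, "ty": 0, "tz": 0, "roll": 0},
    {"tx": 0, "ty": 0, "tz": 0, "roll": 0},
  ],
  gripper=-1,
  squeeze=80,
)

```text
t: 5.42
tcp_pos: [0.4442, -0.0723, 0.0263]
orientation: [[0.065, 0.998, 0.0], [0.998, -0.065, 0.0], [0.0, 0.0, -1.0]]
force: [-3.4, 1.6, 20.1]
grip_width: 0.484
grip_force: 77.8
```

Emit:
apply_moves(
  targets=[
    {"tx": 0, "ty": 0, "tz": -0.3, "roll": 0},
    {"tx": 0, "ty": 0, "tz": -0.7, "roll": 0},
    {"tx": 0, "ty": 0, "tz": -1.2, "roll": 0},
    {"tx": 0, "ty": 0, "tz": -1.8, "roll": 0},
    {"tx": 0, "ty": 0, "tz": -1.8, "roll": 0},
  ],
)

```text
t: 6.05
tcp_pos: [0.4449, -0.0723, 0.0992]
orientation: [[0.065, 0.998, 0.003], [0.998, -0.065, 0.0], [0.0, 0.003, -1.0]]
force: [0.4, -0.9, -0.1]
grip_width: 0.481
grip_force: 81.4
```

```bash
python3 - <<'E'
from h import *
# plate: grip was +38 from centre; put the plate down centre at (.452,.075), angle 3.4
go((.452,.11,.06,-3.7))
t=vision.grab_frame('top');s=vision.grab_frame('scene')
b=cv2.resize(s[180:280,300:420],(720,600),interpolation=cv2.INTER_CUBIC)
cv2.imwrite('pics/g2.png',b[:,:,::-1])
for n in('plate_center','plate_fork'):print([(np.round(a['position'],4),a['p']) for a in nets.tip_of('scene',n)[:2]])
E
```

```text
t 6.05 [ 0.4449 -0.0723  0.0992] head -3.71 tiltz [ 0.003  0.    -1.   ] w 0.481 F [ 0.4 -0.9 -0.1]
[ 4.56e+00 -1.20e-01  9.80e-01 -3.00e-03]
[(array([ 0.4394, -0.1124,  0.0999]), 0.51)]
[(array([ 0.4434, -0.039 ,  0.1004]), 0.76)]
```

View pics/g2.png

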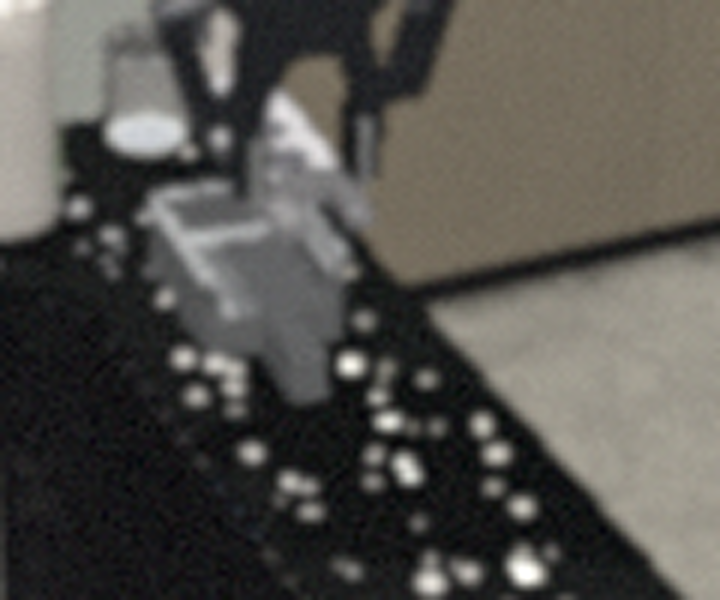

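The plate is held level by its fork end, clear of the holder. Now put it down on the free strip.

Emit:
apply_moves(
  targets=[
    {"tx": 1.4, "ty": -0.1, "tz": 0, "roll": 0},
    {"tx": 2.9, "ty": -0.2, "tz": 0.3, "roll": 0},
    {"tx": 4.2, "ty": -0.28, "tz": 0.9, "roll": 0},
    {"tx": 5.0, "ty": -0.32, "tz": 1.6, "roll": 0},
    {"tx": 5.0, "ty": -0.32, "tz": 1.9, "roll": 0},
  ],
)

```text
t: 6.88
tcp_pos: [0.4431, 0.1301, 0.0197]
orientation: [[0.061, 0.998, -0.002], [0.998, -0.061, -0.0], [-0.0, -0.002, -1.0]]
force: [0.6, -0.2, -1.8]
grip_width: 0.482
grip_force: 81.4
```

```bash
python3 -c "
from h import *
go((.445,.128,.0025,-3.7))"
```

```text
t 6.88 [0.4431 0.1301 0.0197] head -3.5 tiltz [-0.002 -0.    -1.   ] w 0.482 F [ 0.6 -0.2 -1.8]
[-0.05   0.051  0.43   0.041]
```

Emit:
apply_moves(
  targets=[
    {"tx": 0, "ty": 0, "tz": 0.2, "roll": 0},
    {"tx": 0, "ty": 0, "tz": 0.4, "roll": 0},
    {"tx": 0, "ty": 0, "tz": 0.5, "roll": 0},
    {"tx": 0, "ty": 0, "tz": 0.5, "roll": 0},
    {"tx": 0, "ty": 0, "tz": 0.5, "roll": 0},
  ],
)

```text
t: 7.5
tcp_pos: [0.4444, 0.1272, 0.0025]
orientation: [[0.066, 0.998, 0.0], [0.998, -0.066, 0.0], [0.0, 0.0, -1.0]]
force: [-3.7, -3.4, 16.8]
grip_width: 0.482
grip_force: 83.4
```

Emit:
apply_moves(
  targets=[
    {"tx": 0, "ty": 0, "tz": 0, "roll": 0},
    {"tx": 0, "ty": 0, "tz": 0, "roll": 0},
    {"tx": 0, "ty": 0, "tz": 0, "roll": 0},
    {"tx": 0, "ty": 0, "tz": 0, "roll": 0},
    {"tx": 0, "ty": 0, "tz": -0.5, "roll": 0},
  ],
  gripper=1,
)

```text
t: 8.12
tcp_pos: [0.4436, 0.1278, 0.0212]
orientation: [[0.065, 0.998, -0.002], [0.998, -0.065, -0.001], [-0.001, -0.002, -1.0]]
force: [0.3, 0.3, 0.2]
grip_width: 0.997
grip_force: 0.0
```

Emit:
apply_moves(
  targets=[
    {"tx": 0, "ty": 0, "tz": -0.6, "roll": 0},
    {"tx": -0.5, "ty": 0, "tz": -1.2, "roll": 0},
    {"tx": -1.3, "ty": 0, "tz": -1.2, "roll": 0},
    {"tx": -2.1, "ty": 0, "tz": -1.2, "roll": 0},
    {"tx": -2.1, "ty": 0, "tz": -1.2, "roll": 0},
  ],
)

```text
t: 8.75
tcp_pos: [0.4386, 0.0422, 0.0699]
orientation: [[0.068, 0.998, -0.0], [0.998, -0.068, -0.001], [-0.001, 0.0, -1.0]]
force: [-0.4, 0.8, -0.1]
grip_width: 1.003
grip_force: 0.0
```

```bash
python3 - <<'E'
from h import *
t=vision.grab_frame('top');s=vision.grab_frame('scene')
a=cv2.resize(s[200:300,320:440],(720,600),interpolation=cv2.INTER_CUBIC)
cv2.imwrite('pics/g3.png',a[:,:,::-1])
for c in('scene','top'):
 for n in('plate_center','plate_fork'):print(c,n,[(np.round(a['position'],4),a['p']) for a in nets.tip_of(c,n)[:2]])
go((.4405,.048,.001,-3.6))
E
```

```text
scene plate_center [(array([0.4437, 0.0876, 0.0048]), 0.83)]
scene plate_fork [(array([0.4445, 0.1618, 0.0047]), 0.58)]
top plate_center []
top plate_fork [(array([0.4454, 0.1564, 0.0047]), 0.62)]
t 9.05 [0.4388 0.045  0.0696] head -3.65 tiltz [-0.  0. -1.] w 0.998 F [ 0.5  1.  -0. ]
[ 0.077  0.037  1.716 -0.009]
```

View pics/g3.png

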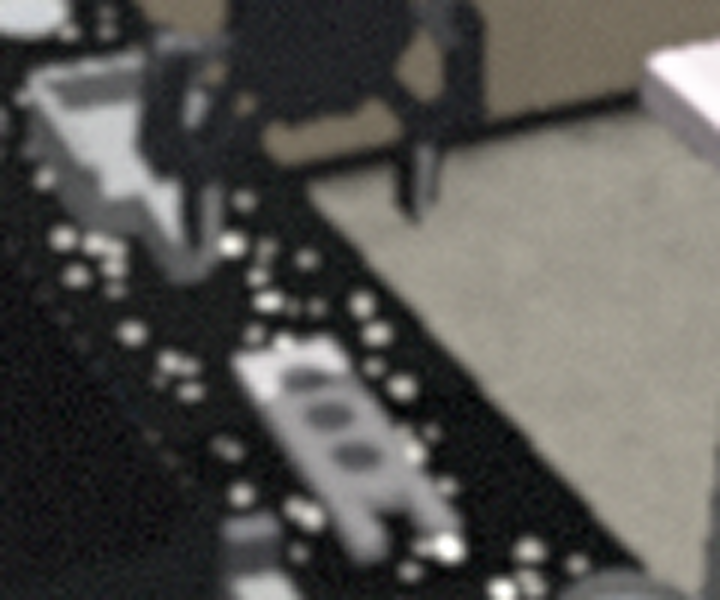

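The plate lies flat at crop (240–460, 340–560), fork towards the camera, and its plain end is free.

Emit:
apply_moves(
  targets=[
    {"tx": 0.1, "ty": 0.07, "tz": 0.5, "roll": 0},
    {"tx": 0.13, "ty": 0.07, "tz": 1.2, "roll": 0},
    {"tx": 0.13, "ty": 0.07, "tz": 1.69, "roll": 0},
    {"tx": 0.13, "ty": 0.07, "tz": 1.69, "roll": 0},
    {"tx": 0.13, "ty": 0.07, "tz": 1.69, "roll": 0},
  ],
)

```text
t: 9.68
tcp_pos: [0.4422, 0.0494, 0.0027]
orientation: [[0.065, 0.998, 0.0], [0.998, -0.065, 0.0], [0.0, 0.0, -1.0]]
force: [-0.0, 0.4, 0.3]
grip_width: 1.0
grip_force: 0.0
```

Emit:
apply_moves(
  targets=[
    {"tx": 0, "ty": 0, "tz": 0, "roll": 0},
    {"tx": 0, "ty": 0, "tz": 0, "roll": 0},
    {"tx": 0, "ty": 0, "tz": 0, "roll": 0},
    {"tx": 0, "ty": 0, "tz": 0, "roll": 0},
    {"tx": 0, "ty": 0, "tz": 0, "roll": 0},
  ],
  gripper=-1,
  squeeze=80,
)

```text
t: 10.3
tcp_pos: [0.4422, 0.0494, 0.0029]
orientation: [[0.065, 0.998, 0.001], [0.998, -0.065, 0.0], [0.001, 0.001, -1.0]]
force: [-4.8, -0.1, 22.7]
grip_width: 0.481
grip_force: 77.8
```

```bash
python3 - <<'E'
from h import *
go()
w=px2w('scene',[(320+x/6,200+y/6) for x,y in[(235,355),(335,338),(365,545),(460,522)]],.010);print(np.round(w,4),w.mean(0))
for c in('scene','top'):
 for k in range(2):
  vision.grab_frame(c)
  for n in('plate_center','plate_fork'):print(c,n,[(np.round(a['position'],4),a['p']) for a in nets.tip_of(c,n)[:1]])
E
```

```text
t 10.3 [0.4422 0.0494 0.0029] head -3.7 tiltz [ 0.001  0.    -1.   ] w 0.481 F [-4.8 -0.1 22.7]
[[0.4574 0.0196 0.01  ]
 [0.4118 0.0246 0.01  ]
 [0.4661 0.1617 0.01  ]
 [0.4239 0.1629 0.01  ]] [0.439792   0.09220946 0.01      ]
scene plate_center [(array([0.4484, 0.0899, 0.0059]), 0.89)]
scene plate_fork [(array([0.4436, 0.1588, 0.0048]), 0.62)]
scene plate_center [(array([0.4452, 0.0898, 0.0046]), 0.79)]
scene plate_fork [(array([0.4435, 0.1603, 0.0031]), 0.64)]
top plate_center []
top plate_fork [(array([0.4464, 0.1553, 0.0016]), 0.64)]
top plate_center []
top plate_fork [(array([0.4469, 0.1576, 0.0051]), 0.54)]
```

Emit:
apply_moves(
  targets=[
    {"tx": 0, "ty": 0, "tz": -0.5, "roll": 0},
    {"tx": 0, "ty": 0, "tz": -1.3, "roll": 0},
    {"tx": 0, "ty": 0, "tz": -2.2, "roll": 0},
    {"tx": 0.8, "ty": 0.4, "tz": -2.2, "roll": -0.06},
    {"tx": 1.6, "ty": 0.8, "tz": -2.2, "roll": -0.06},
  ],
)

```text
t: 11.52
tcp_pos: [0.4787, 0.112, 0.0909]
orientation: [[0.06, 0.998, 0.001], [0.998, -0.06, 0.001], [0.001, 0.001, -1.0]]
force: [1.1, -0.4, -1.4]
grip_width: 0.48
grip_force: 81.9
```

```bash
python3 -c "
from h import *
go((.5238,.2122,.075,-3.4))"
```

```text
t 11.53 [0.4787 0.112  0.0909] head -3.44 tiltz [ 0.001  0.001 -1.   ] w 0.48 F [ 1.1 -0.4 -1.4]
[ 2.569  0.975  0.401 -0.008]
```

Emit:
apply_moves(
  targets=[
    {"tx": 1.2, "ty": 0.5, "tz": 0.1, "roll": 0},
    {"tx": 2.57, "ty": 0.975, "tz": 0.4, "roll": 0},
    {"tx": 2.57, "ty": 0.975, "tz": 0.4, "roll": 0},
    {"tx": 2.57, "ty": 0.975, "tz": 0.4, "roll": 0},
    {"tx": 2.57, "ty": 0.975, "tz": 0.4, "roll": 0},
  ],
)

```text
t: 12.15
tcp_pos: [0.523, 0.2102, 0.0744]
orientation: [[0.061, 0.998, -0.0], [0.998, -0.061, -0.0], [-0.0, 0.0, -1.0]]
force: [-0.5, 0.7, -0.8]
grip_width: 0.474
grip_force: 81.9
```

```bash
python3 - <<'E'
from h import *
go((.5238,.2122,.0275,-3.4))
s=vision.grab_frame('scene');t=vision.grab_frame('top')
a=cv2.resize(s[270:390,340:450],(550,600),interpolation=cv2.INTER_CUBIC)
b=cv2.resize(t[210:265,170:240],(250,196),interpolation=cv2.INTER_CUBIC)
b=np.vstack([b,np.zeros((404,250,3),np.uint8)])
cv2.imwrite('pics/g4.png',np.hstack([a,b])[:,:,::-1])
for c in('scene','top'):
 for n in('plate_center','plate_fork','clamp','clamp_bed','carriage_grip'):print(c,n,[(np.round(a['position'],4),a['p']) for a in nets.tip_of(c,n)[:1]])
E
```

```text
t 12.15 [0.523  0.2102 0.0744] head -3.5 tiltz [-0. -0. -1.] w 0.474 F [-0.5  0.7 -0.8]
[ 0.051  0.017  1.173 -0.02 ]
scene plate_center [(array([0.5267, 0.2489, 0.075 ]), 0.62)]
scene plate_fork [(array([0.5263, 0.3215, 0.0733]), 0.62)]
scene clamp [(array([ 0.5321,  0.3011, -0.0009]), 0.77)]
scene clamp_bed [(array([0.5262, 0.2428, 0.0267]), 0.68)]
scene carriage_grip [(array([0.5381, 0.4028, 0.0692]), 0.97)]
top plate_center []
top plate_fork []
top clamp []
top clamp_bed []
top carriage_grip [(array([0.5341, 0.401 , 0.0685]), 0.76)]
```

View pics/g4.png

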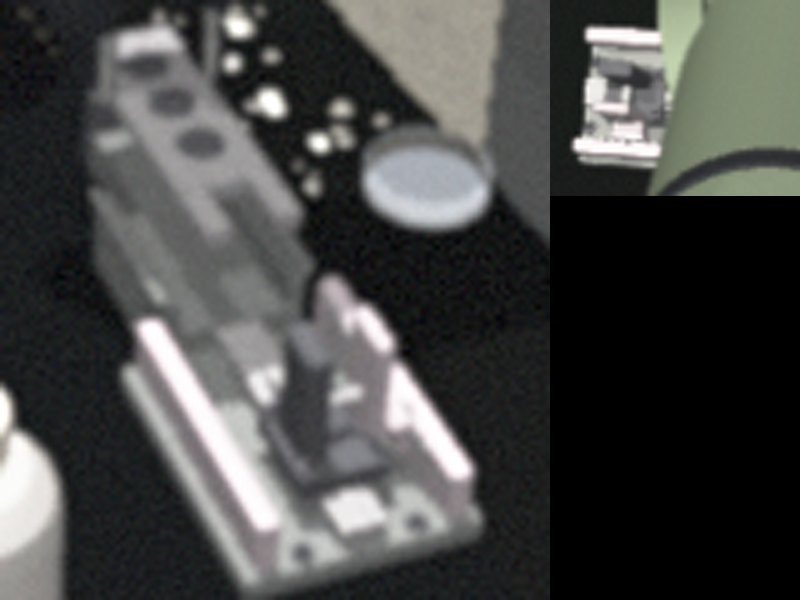

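The plate is level above the bed, its fork towards the carriage. Lowering it.

Emit:
apply_moves(
  targets=[
    {"tx": 0.05, "ty": 0.02, "tz": 0.2, "roll": 0},
    {"tx": 0.05, "ty": 0.02, "tz": 0.4, "roll": 0},
    {"tx": 0.05, "ty": 0.02, "tz": 0.6, "roll": 0},
    {"tx": 0.05, "ty": 0.02, "tz": 0.8, "roll": 0},
    {"tx": 0.05, "ty": 0.02, "tz": 0.9, "roll": 0},
  ],
)

```text
t: 13.38
tcp_pos: [0.5242, 0.2132, 0.0376]
orientation: [[0.06, 0.998, 0.0], [0.998, -0.06, -0.0], [-0.0, 0.0, -1.0]]
force: [1.7, -0.2, 0.2]
grip_width: 0.481
grip_force: 81.9
```

Emit:
apply_moves(
  targets=[
    {"tx": 0, "ty": 0, "tz": 0.1, "roll": 0},
    {"tx": 0, "ty": 0, "tz": 0.18, "roll": 0},
    {"tx": 0, "ty": 0, "tz": 0.25, "roll": 0},
    {"tx": 0, "ty": 0, "tz": 0.25, "roll": 0},
    {"tx": 0, "ty": 0, "tz": 0.25, "roll": 0},
  ],
)

```text
t: 14.0
tcp_pos: [0.5241, 0.2133, 0.0282]
orientation: [[0.06, 0.998, 0.0], [0.998, -0.06, 0.0], [0.0, 0.0, -1.0]]
force: [2.4, -0.5, -0.1]
grip_width: 0.475
grip_force: 81.9
```

Emit:
apply_moves(
  targets=[
    {"tx": 0, "ty": 0, "tz": 0.03, "roll": 0},
    {"tx": 0, "ty": 0, "tz": 0.04, "roll": 0},
    {"tx": 0, "ty": 0, "tz": 0.04, "roll": 0},
    {"tx": 0, "ty": 0, "tz": 0.04, "roll": 0},
    {"tx": 0, "ty": 0, "tz": 0.04, "roll": 0},
  ],
)

```text
t: 14.62
tcp_pos: [0.5241, 0.2134, 0.0271]
orientation: [[0.06, 0.998, 0.0], [0.998, -0.06, 0.0], [0.0, 0.0, -1.0]]
force: [-1.4, -0.7, 12.0]
grip_width: 0.48
grip_force: 83.3
```

Emit:
apply_moves(
  targets=[
    {"tx": 0, "ty": 0, "tz": 0, "roll": 0},
    {"tx": 0, "ty": 0, "tz": 0, "roll": 0},
    {"tx": 0, "ty": 0, "tz": 0, "roll": 0},
    {"tx": 0, "ty": 0, "tz": 0, "roll": 0},
    {"tx": 0, "ty": 0, "tz": 0, "roll": 0},
  ],
  gripper=1,
)

```text
t: 15.25
tcp_pos: [0.524, 0.2133, 0.0265]
orientation: [[0.06, 0.998, -0.0], [0.998, -0.06, -0.0], [-0.0, -0.0, -1.0]]
force: [0.0, -0.3, 0.8]
grip_width: 1.001
grip_force: 0.0
```

Emit:
apply_moves(
  targets=[
    {"tx": 0, "ty": 0, "tz": -0.5, "roll": 0},
    {"tx": 0, "ty": 0, "tz": -1.2, "roll": 0},
    {"tx": 0, "ty": 0, "tz": -2.2, "roll": 0},
    {"tx": 0, "ty": 0, "tz": -3.0, "roll": 0},
    {"tx": 0, "ty": 0, "tz": -3.0, "roll": 0},
  ],
)

```text
t: 15.88
tcp_pos: [0.5252, 0.2137, 0.1499]
orientation: [[0.06, 0.998, 0.004], [0.998, -0.06, 0.002], [0.003, 0.004, -1.0]]
force: [0.1, 0.4, -0.6]
grip_width: 1.001
grip_force: 0.0
```

```bash
python3 - <<'E'
from h import *
go((.5352,.404,.14,-3.4))
s=vision.grab_frame('scene');t=vision.grab_frame('top')
a=cv2.resize(s[270:390,340:450],(550,600),interpolation=cv2.INTER_CUBIC)
b=cv2.resize(t[210:265,170:240],(250,196),interpolation=cv2.INTER_CUBIC)
b=np.vstack([b,np.zeros((404,250,3),np.uint8)])
cv2.imwrite('pics/g5.png',np.hstack([a,b])[:,:,::-1])
for c in('scene','top'):
 for n in('plate_center','plate_fork','clamp','carriage_grip'):print(c,n,[(np.round(a['position'],4),a['p']) for a in nets.tip_of(c,n)[:1]])
E
```

```text
t 15.88 [0.5252 0.2137 0.1499] head -3.43 tiltz [ 0.004  0.002 -1.   ] w 1.001 F [ 0.1  0.4 -0.6]
[ 4.762 -0.036  0.26  -0.006]
scene plate_center [(array([0.5284, 0.2525, 0.0293]), 0.61)]
scene plate_fork [(array([0.527 , 0.3244, 0.0294]), 0.68)]
scene clamp [(array([5.328e-01, 2.996e-01, 4.000e-04]), 0.57)]
scene carriage_grip [(array([0.5346, 0.406 , 0.0723]), 0.87)]
top plate_center []
top plate_fork []
top clamp [(array([0.5316, 0.4014, 0.0718]), 0.18)]
top carriage_grip [(array([0.5346, 0.3998, 0.0695]), 0.63)]
```

View pics/g5.png

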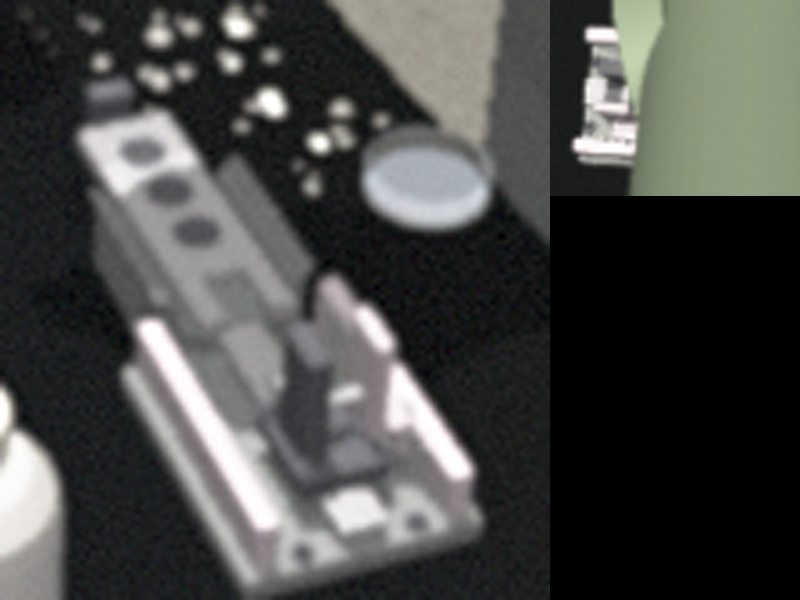

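The plate lies flat in the bed, its plain end near the stop (crop (110,110)), fork towards the carriage. Now go to the carriage.

Emit:
apply_moves(
  targets=[
    {"tx": 1.5, "ty": 0, "tz": 0.2, "roll": 0},
    {"tx": 3.0, "ty": 0.02, "tz": 0.3, "roll": 0},
    {"tx": 4.4, "ty": 0.04, "tz": 0.4, "roll": 0},
    {"tx": 4.76, "ty": 0.04, "tz": 0.5, "roll": 0},
    {"tx": 4.76, "ty": 0.04, "tz": 0.5, "roll": 0},
  ],
)

```text
t: 17.0
tcp_pos: [0.5365, 0.4033, 0.1256]
orientation: [[0.059, 0.998, -0.001], [0.998, -0.059, -0.001], [-0.001, -0.001, -1.0]]
force: [-0.1, -1.4, -1.2]
grip_width: 0.999
grip_force: 0.0
```

```bash
python3 - <<'E'
from h import *
go((.538,.4035,.054,-3.4))
for c in('scene','top'):
 vision.grab_frame(c)
 for n in('plate_center','plate_fork','carriage_grip'):print(c,n,[(np.round(a['position'],4),a['p']) for a in nets.tip_of(c,n)[:1]])
E
```

```text
t 17.0 [0.5365 0.4033 0.1256] head -3.37 tiltz [-0.001 -0.001 -1.   ] w 0.999 F [-0.1 -1.4 -1.2]
[0.01  0.037 1.791 0.006]
scene plate_center [(array([0.5258, 0.2496, 0.0269]), 0.77)]
scene plate_fork [(array([0.5257, 0.3263, 0.027 ]), 0.92)]
scene carriage_grip [(array([0.5375, 0.4053, 0.0715]), 0.68)]
top plate_center [(array([0.5291, 0.256 , 0.0284]), 0.96)]
top plate_fork [(array([0.5268, 0.3194, 0.0253]), 0.58)]
top carriage_grip [(array([0.5317, 0.3987, 0.0714]), 0.94)]
```

Emit:
apply_moves(
  targets=[
    {"tx": 0.01, "ty": 0.03, "tz": 0.5, "roll": 0},
    {"tx": 0.01, "ty": 0.04, "tz": 1.0, "roll": 0},
    {"tx": 0.01, "ty": 0.04, "tz": 1.5, "roll": 0},
    {"tx": 0.01, "ty": 0.04, "tz": 1.79, "roll": 0},
    {"tx": 0.01, "ty": 0.04, "tz": 1.79, "roll": 0},
  ],
)

```text
t: 18.02
tcp_pos: [0.5382, 0.4032, 0.0538]
orientation: [[0.06, 0.998, -0.001], [0.998, -0.06, -0.001], [-0.001, -0.001, -1.0]]
force: [-0.1, -0.1, -0.1]
grip_width: 1.001
grip_force: 0.0
```

Emit:
apply_moves(
  targets=[
    {"tx": 0, "ty": 0, "tz": 0, "roll": 0},
    {"tx": 0, "ty": 0, "tz": 0, "roll": 0},
    {"tx": 0, "ty": 0, "tz": 0, "roll": 0},
    {"tx": 0, "ty": 0, "tz": 0, "roll": 0},
    {"tx": 0, "ty": 0, "tz": 0, "roll": 0},
  ],
  gripper=-1,
  squeeze=40,
)

```text
t: 18.65
tcp_pos: [0.5381, 0.4042, 0.0557]
orientation: [[0.06, 0.998, -0.001], [0.998, -0.06, 0.001], [0.001, -0.001, -1.0]]
force: [-3.3, 0.3, 8.3]
grip_width: 0.33
grip_force: 42.1
```

```bash
python3 - <<'E'
from h import *
go()
s=vision.grab_frame('scene');t=vision.grab_frame('top')
a=cv2.resize(s[270:390,340:450],(550,600),interpolation=cv2.INTER_CUBIC)
cv2.imwrite('pics/g6.png',a[:,:,::-1])
E
```

```text
t 18.65 [0.5381 0.4042 0.0557] head -3.41 tiltz [-0.001  0.001 -1.   ] w 0.33 F [-3.3  0.3  8.3]
```

View pics/g6.png

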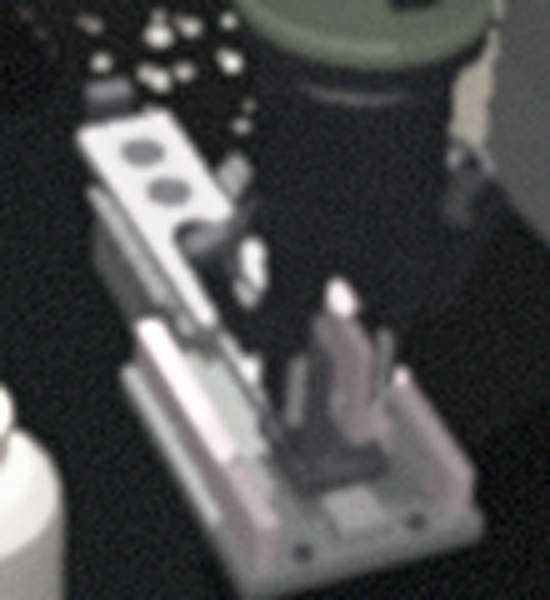

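The fingers are on the post and tab, and the opening of about 29 mm means the tab is fully pressed. Slide.

Emit:
apply_moves(
  targets=[
    {"tx": -0.15, "ty": 0, "tz": 0, "roll": 0},
    {"tx": -0.4, "ty": 0, "tz": 0, "roll": 0},
    {"tx": -0.65, "ty": 0, "tz": 0, "roll": 0},
    {"tx": -0.9, "ty": 0, "tz": 0, "roll": 0},
    {"tx": -1.1, "ty": 0, "tz": 0, "roll": 0},
  ],
)

```text
t: 19.38
tcp_pos: [0.5356, 0.36, 0.0557]
orientation: [[0.06, 0.998, -0.0], [0.998, -0.06, 0.001], [0.001, -0.001, -1.0]]
force: [-1.7, 2.7, 6.4]
grip_width: 0.328
grip_force: 42.5
```

Emit:
apply_moves(
  targets=[
    {"tx": -0.1, "ty": 0, "tz": 0, "roll": 0},
    {"tx": -0.2, "ty": 0, "tz": 0, "roll": 0},
    {"tx": -0.3, "ty": 0, "tz": 0, "roll": 0},
    {"tx": -0.4, "ty": 0, "tz": 0, "roll": 0},
    {"tx": -0.45, "ty": 0, "tz": 0, "roll": 0},
  ],
)

```text
t: 20.0
tcp_pos: [0.5346, 0.3423, 0.0557]
orientation: [[0.06, 0.998, -0.0], [0.998, -0.06, 0.001], [0.001, -0.0, -1.0]]
force: [-2.2, 3.1, 6.9]
grip_width: 0.325
grip_force: 42.7
```

Emit:
apply_moves(
  targets=[
    {"tx": -0.05, "ty": 0, "tz": 0, "roll": 0},
    {"tx": -0.08, "ty": 0, "tz": 0, "roll": 0},
    {"tx": -0.1, "ty": 0, "tz": 0, "roll": 0},
    {"tx": -0.12, "ty": 0, "tz": 0, "roll": 0},
    {"tx": -0.12, "ty": 0, "tz": 0, "roll": 0},
  ],
)

```text
t: 20.62
tcp_pos: [0.5344, 0.3401, 0.0558]
orientation: [[0.058, 0.998, 0.001], [0.998, -0.058, 0.004], [0.004, 0.001, -1.0]]
force: [2.4, 14.8, -0.3]
grip_width: 0.33
grip_force: 44.1
```

Force rose to 15 N after 64 mm of travel, which matches a start at the 16 mm notch, so the carriage is home. Release.

Emit:
apply_moves(
  targets=[
    {"tx": 0, "ty": 0, "tz": 0, "roll": 0},
    {"tx": 0, "ty": 0, "tz": 0, "roll": 0},
    {"tx": 0, "ty": 0, "tz": 0, "roll": 0},
    {"tx": 0, "ty": 0, "tz": 0, "roll": 0},
    {"tx": 0, "ty": 0, "tz": 0, "roll": 0},
  ],
  gripper=1,
)

```text
t: 21.25
tcp_pos: [0.5347, 0.3368, 0.0549]
orientation: [[0.06, 0.998, 0.0], [0.998, -0.06, -0.0], [-0.0, 0.0, -1.0]]
force: [-0.6, -0.1, -0.7]
grip_width: 0.998
grip_force: 0.0
```

Emit:
apply_moves(
  targets=[
    {"tx": 0, "ty": 0, "tz": -0.8, "roll": 0},
    {"tx": 0, "ty": 0, "tz": -2, "roll": 0},
    {"tx": 0, "ty": 0, "tz": -3.2, "roll": 0},
    {"tx": 1.0, "ty": 0, "tz": -3.5, "roll": 0},
    {"tx": 2.2, "ty": 0, "tz": -3.5, "roll": 0},
  ],
)

```text
t: 21.88
tcp_pos: [0.5408, 0.4255, 0.197]
orientation: [[0.061, 0.998, 0.002], [0.998, -0.061, 0.002], [0.002, 0.002, -1.0]]
force: [0.1, 1.2, -0.9]
grip_width: 0.998
grip_force: 0.0
```

Emit:
apply_moves(
  targets=[
    {"tx": 1.2, "ty": 0, "tz": 0, "roll": 0},
    {"tx": 2.2, "ty": 0, "tz": 0, "roll": 0},
    {"tx": 2.2, "ty": 0, "tz": 0, "roll": 0},
    {"tx": 2.2, "ty": 0, "tz": 0, "roll": 0},
    {"tx": 2.2, "ty": 0, "tz": 0, "roll": 0},
  ],
)

```text
t: 22.5
tcp_pos: [0.5456, 0.5115, 0.1952]
orientation: [[0.061, 0.998, 0.0], [0.998, -0.061, -0.0], [-0.0, 0.0, -1.0]]
force: [0.4, -0.1, -0.3]
grip_width: 0.994
grip_force: 0.0
```

```bash
python3 - <<'E'
from h import *
go()
s=vision.grab_frame('scene');t=vision.grab_frame('top')
a=cv2.resize(t[210:265,170:290],(720,330),interpolation=cv2.INTER_CUBIC)
b=cv2.resize(s[280:370,340:460],(360,270),interpolation=cv2.INTER_CUBIC)
cv2.imwrite('pics/g7.png',np.vstack([a,np.hstack([b,b*0])])[:,:,::-1])
for c in('scene','top'):
 for n in('plate_center','plate_fork','carriage_grip'):print(c,n,[(np.round(a['position'],4),a['p']) for a in nets.tip_of(c,n)[:1]])
E
```

```text
t 22.5 [0.5456 0.5115 0.1952] head -3.5 tiltz [ 0. -0. -1.] w 0.994 F [ 0.4 -0.1 -0.3]
scene plate_center [(array([0.5241, 0.2445, 0.0287]), 0.7)]
scene plate_fork [(array([0.5237, 0.3185, 0.0276]), 0.93)]
scene carriage_grip [(array([0.5292, 0.3408, 0.0714]), 0.96)]
top plate_center [(array([0.5286, 0.2457, 0.0306]), 0.9)]
top plate_fork [(array([0.5275, 0.3146, 0.025 ]), 0.69)]
top carriage_grip [(array([0.3931, 0.2495, 0.0015]), 0.66)]
```

View pics/g7.png

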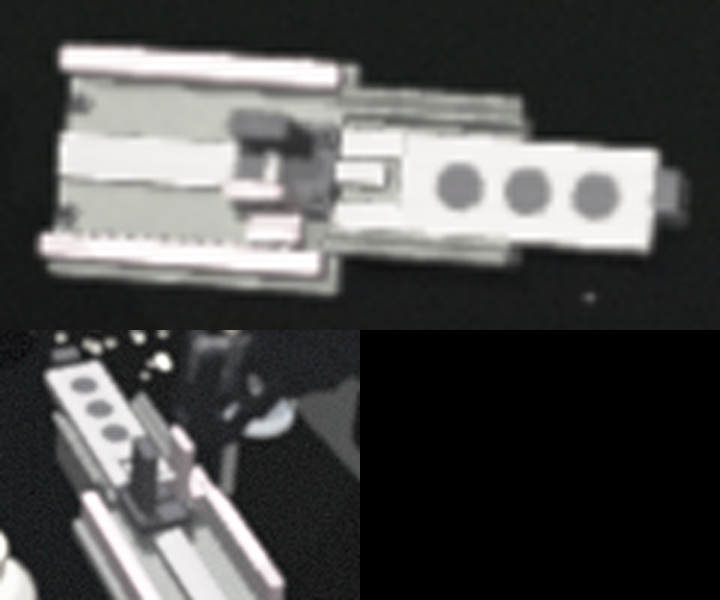

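The plate rests against the stop at crop (655,200), the tongue is in the fork at (370,175), and the jaw meets the fork end. The tab-to-post spacing is back to its released value, so I'll hand in.

```bash
python3 -c "
from h import *
print(order.sign_off())"
```

```text
the job is handed in; nothing more can be done
None
```

I've handed the job in. The last pictures show the plate clamped against the end stop, the tongue in its fork, the carriage home and the lock tab sprung back; the hand-in returned no verdict, and I steered clear of the dish, beaker and jar but didn't measure them again.

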